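Draw up the undone captive screw on the forge air box

ROBOT

A 6-joint arm with a two-finger parallel gripper is mounted at the origin on the work surface. World frame = base frame: x ahead of the robot, y to its left, z up, the work surface at z = 0. Lengths are in m, angles in degrees, forces in N, time in s.
With the tool pointing down it reaches from about 0.25 to 0.725 m from the base axis. Payload 9.7 kg.
Tool frame: the origin (TCP) lies at the very end of the fingers, on their centre line; the grasp point (between the pads) lies grasp_offset behind it (grasp_offset is the distance from the TCP to the grasp point, in m); z points along the fingers, y is the line along which they close (so a half turn about z gives the same grasp; the last joint's range is limited). The gripper opens to 85 mm and grips with 20 to 120 N. Pads are 22 mm wide; open, the fingers measure 114 mm over their backs; the gripper's body (76 mm by 85 mm) begins 54 mm behind the grasp point. The pads swing forward as they close: fully open they stand 13 mm farther back than shut.
Start: joints at [-63.484, 4.979, 10.078, 95.1, 0, 90], TCP at [0.246, -0.492, 0.231] pointing down, gripper open.
Joint ranges: [-179.16, 179.16], [-48.56, 103.87], [-65.8, 70.77], [-126.05, 130.52], [-82.76, 87.17], [-180, 180]. Speed limits (degrees/s): [127.2, 127.2, 147.25, 180, 180, 180].

INTERFACE

Orientations are given as [roll, pitch, yaw] about the fixed x, y, z axes, in that order (R = Rz(yaw) Ry(pitch) Rx(roll)).
In Python, from workcell import get_obs, camera, calibration, job_done, recognise, cut_out, mark_of, grasp_offset gives the robot as it stands.
- The arm moves only by the tool servo_tool, never from a script. Its argument "moves" is a list of rows, each a list of 3 entries, a list of its own where there are three numbers: the turn, a rotation vector about the tool's x, y, z in degrees, then the shift along the tool's x, y, z in m, then the opening in per cent of the stroke, from 0 (shut) to 100 (fully open). In form: [[[ax, ay, az], [x, y, z], claw], ...]. A call has 1 to 12 rows; each row shifts and turns the commanded pose from where the row before left it, along the tool's axes as they then stand; what a row does not reach is not made up. A row lasts 1/10 s, in which the tool goes at most 50 mm and 8.59 degrees, less where a joint would pass 70% of its speed; a pose out of reach is approached as far as the arm can. A call is refused whole if a number of a shift passes 0.05 or a number of a turn 8.59, either way. A call with a gripper value outside its range is refused whole. The fingers move at their own pace and stop on an object; "force" is the grip in N (left out, the last holds). Time passes only in rows, so rows that do not move let the fingers close. It gives the time, the measured TCP pose, the force, the opening and the grip force at its end, in the units of the state.
- get_obs(): the state, without advancing time (a new reading comes with each control period).
- camera(name): name is "scene" or "top" or "wrist"; returns (picture, depth): 420x560x3 uint8, red, green, blue; 420x560 float32, m along the optical axis (not along the pixel's ray), 0 where there is no reading.
- calibration(name): a dict with "camera_matrix" (3x3 intrinsics, pixels), "R" (3x3) and "t" (3): a world point X has camera coordinates R X + t. Camera axes: x right, y down, z forward; pixel columns grow to the right and rows downward; lengths in m; the calibration is good to about 2 mm. A picture is of the moment at which its call begins: read the wrist's pose just before it. calibration takes no time and is no camera call; for the wrist camera it gives the pose at the moment of the call.
- job_done(): hands the job in; it is judged then, once.
Trained networks look in the newest picture that a camera, given by its name, has taken for a name from the list of things; names that differ only in an ending like _2 or _b are one class to them, and where a whole thing is asked for, a point or a joint stands for the part that bears it (a point fixed in the world has none). Each returns a list of dicts, best first, with "score" (0 to 1); they miss things now and then, are a little off and sometimes report something else, mostly with a low value. They report only what shows in the picture. A call takes as long as a camera call.
- recognise(name, camera): "xyz" ([x, y, z] in m, in the coordinates of the camera as it stood for that picture, good to about 4 mm: the middle of the surface that is visible of it).
- cut_out(name, camera): "mask" (420x560 bool, what is visible of it).
- mark_of(name, camera): "xyz" ([x, y, z] in m, in the coordinates of the camera as it stood for that picture, good to about 4 mm: a listed point, or the origin of a listed thing).
The state is a dict: "time": time; "q": joint angles; "qd": joint speeds; "joint_efforts": joint torques, N m; "ee_pos": TCP position; "tcp_rot": TCP orientation; "wrist_force": force on the tool from outside, world axes, zero at the start; "torque": the same for the moment, N m; "opening": finger opening in m; "grasp_force": force on a finger pad.
Only numpy, scipy, OpenCV 4.12 (cv2) and the standard library are available. Lean on these libraries where they do the work, as an engineer would, in place of code of your own. Each camera call takes 0.05 s, during which the arm holds its last target. There are 200 camera calls.

TASK

One of the two brass-headed captive screws on the green clean-out cover of the forge air box is still undone: it sits low, its bar in line with the long side of the cover. Pull that one straight up against its spring until its thread can catch, turn it clockwise (seen from above) until it stops, and let go so that it stays up. Leave the other screw, which stands high with its bar across the cover, tight as it is.

Things in the scene. Friction and masses are not known exactly. Their poses are not given: they have to be found in the camera images.
- draw_head (a point): Centre of the brass bar head of the UNDONE screw. Bar 52 mm long (along y), 14 mm thick (along x: fingers close on this), 30 mm high; z up. Below it: 8 mm gap, then a round dark collar 42 mm wide, 20 mm high, on the green cover, which is 76 mm above the bench. Parked, this point is 44 mm above the cover, 24 mm above the collar. The screw lifts along and turns about the vertical through it.
- draw_lift (a joint): How far the undone screw is pulled up, m: 0 parked, 0.016 upper stop. Spring and weight pull it down with about 6 N at 0, 12 N at 0.016. Below 0.009 it cannot turn (beyond slight play) and springs back when let go; from 0.009 up its thread can catch. Turned clockwise, the thread carries it at 0.009 to about 0.0105, where it stays when let go.
- draw_turn (a joint): Clockwise turn of the undone screw seen from above, rad: 0 to 0.08 at the start (bar along the cover's long side), stop at 1.45 (bar across). Turning is light, under 0.1 N m; once caught on the thread and turned, it stays where it is left.
- tight_turn (a joint): Clockwise turn of the other, tight screw in the same measure: 1.35 to 1.45 at the start; it must not be turned back. It looks the same, stands about 170 mm away along the cover, about 11 mm higher, its bar across, red showing on its stem.

How it is judged (in metres and radians):
On the way, in this order (a step that is already met when the one before it is completed fails the run):
1. the undone screw is pulled up 8.5 mm or more, not yet turned (value of joint draw_lift above 0.0085 m and value of joint draw_turn below 0.35 rad), for 0.05 s.
2. it is turned clockwise past 1.15 rad, still drawn up (value of joint draw_turn above 1.15 rad and value of joint draw_lift above 0.0075 m), for 0.2 s.
At the end, for the whole second after the job is handed in: The undone screw has been pulled up and turned clockwise to within 0.3 rad (17 degrees) of its stop (1.15 rad or more of 1.45), and, let go, stays up by 7.5 mm or more on its thread; the other screw is still tight (1.1 rad or more) (all of step 2 and value of joint tight_turn above 1.1 rad); the robot touches nothing.
It fails at once if the tight screw is turned back below 1.1 rad (value of joint tight_turn below 1.1 rad).
It also fails if it takes over 32 s, if anything falls off the work surface, if the arm or the gripper's body presses on something with over 40 N, if the wrist force passes 120 N, or if a joint passes its speed limit or range.

## Working session

There is one attempt and no reset: what is moved stays moved. The work goes in short steps, Python scripts to look and compute and a tool call to move; the robot and the scene stay as the last step left them, time stands still between calls to the robot, and variables do not carry over. Pictures are saved under pics/ and viewed, at most 10 in all, crops included, and the job is handed in when it is done.

Besides the shell and the picture viewer there is one more tool, called after ">>>" as a command line: name --argument value ..., lists and objects as JSON in quotes. servo_tool: Moves the arm, as the interface text tells. Its arguments: {"type":"object","properties":{"moves":{"type":"array"},"force":{"type":"number"}},"required":["moves"]}

```bash
mkdir -p pics
cat > h.py <<'E'
import numpy as np, cv2
from workcell import *
def w(cam,p,c=None):
    c=c or calibration(cam); return np.array(c["R"]).T@(np.array(p)-np.array(c["t"]))
E
python3 - <<'E'
from h import *
print(grasp_offset, get_obs())
ims=[]
for c in ("top","scene"):
    im,d=camera(c); ims.append(im)
    for f in (mark_of,):
        for r in f("draw_head",c): print(c,f.__name__,r["score"],w(c,r["xyz"]).round(4))
    cv2.imwrite(f"pics/{c}0.png",im[:,:,::-1])
E
```

```text
0.0187 {'time': 0.0, 'q': array([-6.34836363e+01,  5.01077076e+00,  1.00332752e+01,  9.51002631e+01,
        3.71483906e-05,  8.99996958e+01]), 'qd': array([ 0.17192234, -0.03405221,  0.02982055,  0.0384834 , -0.01056897,
        0.01933826]), 'joint_efforts': array([-1.12375608e-03, -5.20392466e+01,  4.64807224e+01,  1.61880342e-02,
       -1.95975485e-05,  1.75677354e-05]), 'ee_pos': array([ 0.24544137, -0.49192693,  0.23057568]), 'tcp_rot': array([-1.79922241e+02, -3.75611842e-05,  2.65166678e+01]), 'wrist_force': array([ 0.65615898, -0.45803145,  0.23299619]), 'torque': array([-0.07107843, -0.03347913, -0.01324996]), 'grasp_force': 0.0, 'opening': 0.08556334149635665}
top call 0.9 [0.4999 0.0476 0.1201]
scene call 0.68 [0.5006 0.0504 0.1233]
```

View pics/top0.png

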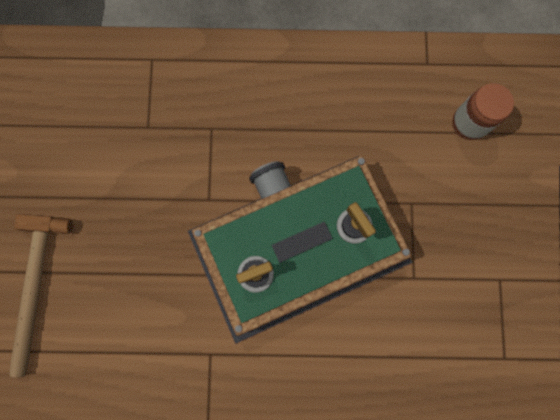

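View pics/scene0.png

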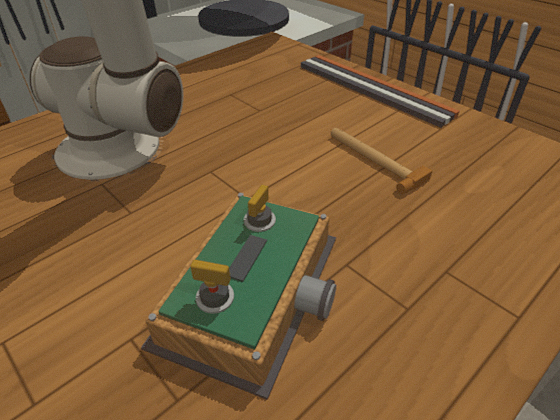

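The top view shows the undone screw at about (255,272), its bar along the cover's long side. The tight one is at (361,220), its bar across and red on its stem in the scene view. Next I need the bar's angle and the tight screw's position.

Run:
```python
from h import *
im,d=camera("top"); c=calibration("top"); K=np.array(c["camera_matrix"])
hsv=cv2.cvtColor(im,cv2.COLOR_RGB2HSV)
def pts(m):
    v,u=np.nonzero(m&(d>0)); z=d[v,u]
    P=np.c_[(u-K[0,2])*z/K[0,0],(v-K[1,2])*z/K[1,1],z]
    return (P-c["t"])@np.array(c["R"])
v,u=np.mgrid[:420,:560]
for u0,v0 in((255,272),(361,220)):
    P=pts((abs(u-u0)<28)&(abs(v-v0)<28)); 
    P=P[P[:,2]>0.108]
    z=np.percentile(P[:,2],90); Q=P[P[:,2]>z-0.006]
    r=cv2.minAreaRect((Q[:,:2]*1000).astype(np.float32)); print(z.round(4),len(Q),Q.mean(0).round(4),r, cv2.fitLine((Q[:,:2]).astype(np.float32),cv2.DIST_L2,0,.01,.01).ravel()[:2])
g=(hsv[...,0]>60)&(hsv[...,0]<95)&(hsv[...,1]>90)&(abs(u-300)<110)&(abs(v-250)<95)
G=pts(g); G=G[abs(G[:,2]-0.076)<.01]; print("cover",len(G),G.mean(0).round(4),cv2.minAreaRect((G[:,:2]*1000).astype(np.float32)))
```

```text
0.1382 361 [0.503  0.0482 0.1365] ((503.19903564453125, 48.01618194580078), (14.135722160339355, 51.75586700439453), 22.740461349487305) [ 0.38748366 -0.92187655]
0.1481 362 [ 0.5796 -0.103   0.1466] ((580.0284423828125, -103.41417694091797), (51.41141891479492, 14.662459373474121), 32.28165817260742) [0.837751   0.54605246]
cover 11504 [ 0.5528 -0.0192  0.0769] ((553.2874755859375, -22.420303344726562), (146.17872619628906, 266.0257568359375), 24.99162483215332)
```

>>> servo_tool --moves '[[[0,0,0],[0.018,-0.014,0],60],[[0,0,0],[0.035,-0.028,0],60],[[0,0,0],[0.035,-0.028,0],60],[[0,0,0],[0.035,-0.028,0],60],[[0,0,0],[0.035,-0.028,0],60],[[0,0,0],[0.035,-0.028,0],60],[[0,0,0],[0.035,-0.028,0],60],[[0,0,0],[0.035,-0.028,0],60],[[0,0,0],[0.035,-0.028,0],60],[[0,0,0],[0.035,-0.028,0],60],[[0,0,0],[0.035,-0.028,0],60],[[0,0,0],[0.018,-0.014,0],60]]' --force 60

```text
time: 1.45
ee_pos: [0.4541, -0.0414, 0.2312]
tcp_rot: [-180.0, -0.0, 26.6]
wrist_force: [0.4, 0.1, 0.4]
opening: 0.051
grasp_force: 0.0
```

>>> servo_tool --moves '[[[0,0,-4],[0,0,0],60],[[0,0,-8],[0,0,0],60],[[0,0,-8],[0,0,0],60],[[0,0,-8],[0,0,0],60],[[0,0,-8],[0,0,0],60],[[0,0,-8],[0,0,0],60],[[0,0,-8],[0,0,0],60],[[0,0,-8],[0,0,0],60],[[0,0,-8],[0,0,0],60],[[0,0,-8],[0,0,0],60],[[0,0,-8],[0,0,0],60],[[0,0,-2.3],[0,0,0],60]]'

```text
time: 2.65
ee_pos: [0.4534, -0.0442, 0.2312]
tcp_rot: [-180.0, -0.0, 113.1]
wrist_force: [0.1, 0.6, 0.1]
opening: 0.0514
grasp_force: 0.0
```

>>> servo_tool --moves '[[[0,0,0],[0.013,0.0165,0],60],[[0,0,0],[0.026,0.033,0],60],[[0,0,0],[0.026,0.032,0.02],60],[[0,0,0],[0,0,0.02],60],[[0,0,0],[0,0,0],60],[[0,0,0],[0,0,0],60]]'

```text
time: 3.25
ee_pos: [0.503, 0.0471, 0.1916]
tcp_rot: [-180.0, -0.0, 112.8]
wrist_force: [0.0, -0.6, 0.5]
opening: 0.0511
grasp_force: 0.0
```

Run:
```python
from h import *
o=get_obs(); print(o["ee_pos"],o["tcp_rot"],o["q"])
c=calibration("wrist"); im,d=camera("wrist"); K=np.array(c["camera_matrix"])
for r in mark_of("draw_head","wrist"): print(r["score"],w("wrist",r["xyz"],c).round(4))
v,u=np.nonzero(d>0); z=d[v,u]
P=(np.c_[(u-K[0,2])*z/K[0,0],(v-K[1,2])*z/K[1,1],z]-c["t"])@np.array(c["R"])
Q=P[(np.hypot(P[:,0]-.503,P[:,1]-.048)<.035)&(P[:,2]>.12)&(P[:,2]<.145)]
z=np.percentile(Q[:,2],90) if len(Q) else 0; Q=Q[Q[:,2]>z-.005]
print(z,len(Q),cv2.minAreaRect((Q[:,:2]*1000).astype(np.float32)) if len(Q) else 0)
cv2.imwrite("pics/w1.png",im[:,:,::-1])
```

```text
[0.50300108 0.04709305 0.19158624] [-1.79962268e+02 -4.82700375e-03  1.12814769e+02] [ 5.35246738e+00 -1.76723639e+00 -1.22745059e+00  9.05772271e+01
 -6.71792615e-03  7.25376992e+01]
0.89 [0.5034 0.0485 0.1183]
0.13737019337973075 1338 ((503.10986328125, 48.471073150634766), (13.587888717651367, 50.84706115722656), 22.334749221801758)
```

View pics/w1.png

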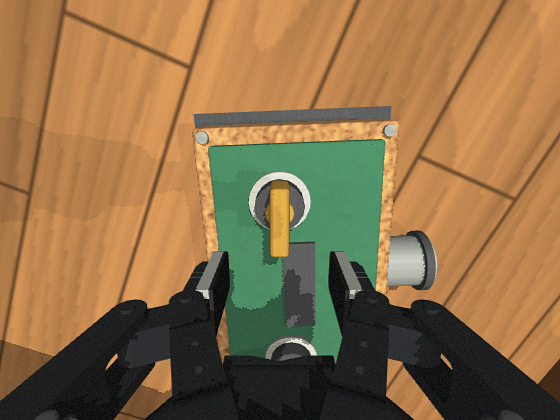

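The wrist view shows the bar at (280,218), centred between the fingers. Position agrees with the top camera to 1 mm, so I descend and grip.

>>> servo_tool --moves '[[[0,0,0.4],[0.0012,0.0005,0.012],60],[[0,0,0],[0,0,0.025],60],[[0,0,0],[0,0,0.025],60],[[0,0,0],[0,0,0.018],60],[[0,0,0],[0,0,0.0066],50],[[0,0,0],[0,0,0],30],[[0,0,0],[0,0,0],20],[[0,0,0],[0,0,0],0],[[0,0,0],[0,0,0],0],[[0,0,0],[0,0,0],0],[[0,0,0],[0,0,0],0],[[0,0,0],[0,0,0],0]]' --force 60

```text
time: 4.55
ee_pos: [0.5033, 0.0483, 0.106]
tcp_rot: [180.0, 0.0, 112.4]
wrist_force: [-5.5, -2.0, 4.7]
opening: 0.0128
grasp_force: 58.9
```

>>> servo_tool --moves '[[[0,0,0],[0,0,-0.003],0],[[0,0,0],[0,0,-0.003],0],[[0,0,0],[0,0,-0.003],0],[[0,0,0],[0,0,-0.003],0],[[0,0,0],[0,0,0],0],[[0,0,0],[0,0,0],0],[[0,0,0],[0,0,0],0]]' --force 70

```text
time: 5.25
ee_pos: [0.5032, 0.0484, 0.1164]
tcp_rot: [-180.0, 0.0, 112.4]
wrist_force: [-0.6, -4.5, -9.6]
opening: 0.013
grasp_force: 68.2
```

Run:
```python
from h import *
for c in ("scene","wrist"):
    k=calibration(c); im,d=camera(c)
    for r in mark_of("draw_head",c): print(c,r["score"],w(c,r["xyz"],k).round(4))
    cv2.imwrite(f"pics/l_{c}.png",(im if c=="wrist" else cv2.resize(im[150:350,120:340],None,fx=2.7,fy=2.7))[:,:,::-1])
```

```text
scene 0.51 [0.5052 0.0479 0.1322]
wrist 0.71 [0.5031 0.0456 0.1297]
```

View pics/l_scene.png

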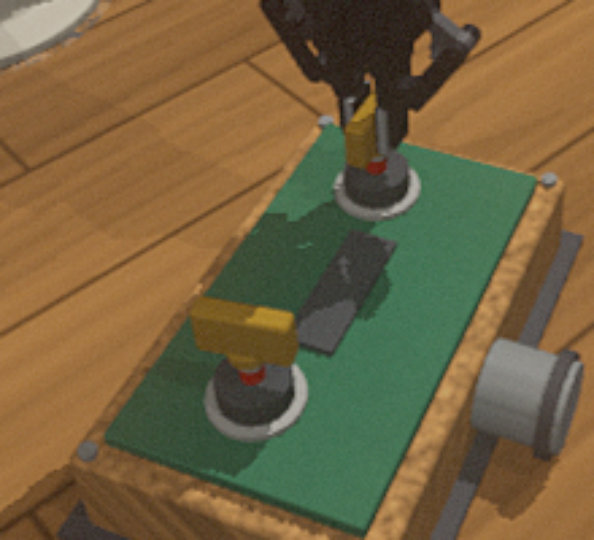

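The lift worked: red shows on the stem at (377,165), and the head is about 10 mm up with the bar unturned. I add a little lift, then turn clockwise (+z of the tool).

>>> servo_tool --moves '[[[0,0,0],[0,0,-0.001],0],[[0,0,0],[0,0,0],0],[[0,0,4],[0,0,0],0],[[0,0,8],[0,0,0],0],[[0,0,8],[0,0,0],0],[[0,0,8],[0,0,0],0],[[0,0,8],[0,0,0],0],[[0,0,8],[0,0,0],0],[[0,0,8],[0,0,0],0],[[0,0,8],[0,0,0],0],[[0,0,8],[0,0,0],0],[[0,0,0],[0,0,0],0]]'

```text
time: 6.65
ee_pos: [0.5034, 0.0482, 0.1174]
tcp_rot: [180.0, 0.0, 44.1]
wrist_force: [-0.3, -6.1, -10.2]
opening: 0.0129
grasp_force: 68.2
```

Run:
```python
from h import *
o=get_obs(); print(o["torque"],o["wrist_force"],o["q"])
```

```text
[-1.37758675 -0.17464868 -0.05604072] [ -0.34217324  -6.11699927 -10.22924249] [ 5.49924843e+00 -1.80331682e+00 -9.44160623e+00  8.23742836e+01
 -5.60541635e-02  1.41383533e+02]
```

>>> servo_tool --moves '[[[0,0,4],[0,0,0],0],[[0,0,4],[0,0,0],0],[[0,0,2],[0,0,0],0],[[0,0,1],[0,0,0],0],[[0,0,1],[0,0,0],0],[[0,0,0],[0,0,0],0],[[0,0,0],[0,0,0],0]]'

```text
time: 7.35
ee_pos: [0.5034, 0.0481, 0.1174]
tcp_rot: [180.0, 0.0, 32.4]
wrist_force: [1.0, -5.4, -9.6]
opening: 0.0132
grasp_force: 68.2
```

Run:
```python
from h import *
o=get_obs(); print(o["torque"],o["wrist_force"],o["tcp_rot"])
```

```text
[-1.43412945 -0.12000669 -0.03787416] [ 0.96649506 -5.4430537  -9.62601342] [1.79952173e+02 3.77165859e-02 3.23911320e+01]
```

>>> servo_tool --moves '[[[0,0,0],[0,0,0.0005],0],[[0,0,0],[0,0,0],20],[[0,0,0],[0,0,0],35],[[0,0,0],[0,0,0],55],[[0,0,0],[0,0,0],60],[[0,0,0],[0,0,0],60],[[0,0,0],[0,0,-0.01],60],[[0,0,0],[0,0,-0.025],60],[[0,0,0],[0,0,-0.03],60],[[0,0,0],[0,0,-0.03],60],[[0,0,0],[0,0,0],60],[[0,0,0],[0,0,0],60]]'

```text
time: 8.55
ee_pos: [0.5038, 0.0487, 0.2132]
tcp_rot: [180.0, -0.1, 32.4]
wrist_force: [0.6, 1.1, 0.1]
opening: 0.0512
grasp_force: 0.0
```

Run:
```python
from h import *
for c in ("wrist","scene"):
    k=calibration(c); im,d=camera(c); K=np.array(k["camera_matrix"])
    v,u=np.nonzero(d>0); z=d[v,u]
    P=(np.c_[(u-K[0,2])*z/K[0,0],(v-K[1,2])*z/K[1,1],z]-k["t"])@np.array(k["R"])
    Q=P[(np.hypot(P[:,0]-.503,P[:,1]-.048)<.035)&(P[:,2]>.12)&(P[:,2]<.165)]
    z=np.percentile(Q[:,2],90); Q=Q[Q[:,2]>z-.005]
    print(c,z,len(Q),cv2.minAreaRect((Q[:,:2]*1000).astype(np.float32)))
cv2.imwrite("pics/end.png",cv2.resize(im[150:350,120:340],None,fx=2.7,fy=2.7)[:,:,::-1])
```

```text
wrist 0.14776259744576353 1215 ((503.63043212890625, 47.76580810546875), (51.281768798828125, 13.543959617614746), 31.985092163085938)
scene 0.14656060903023305 225 ((504.8116455078125, 47.69499206542969), (51.108123779296875, 15.59732437133789), 31.63850975036621)
```

View pics/end.png

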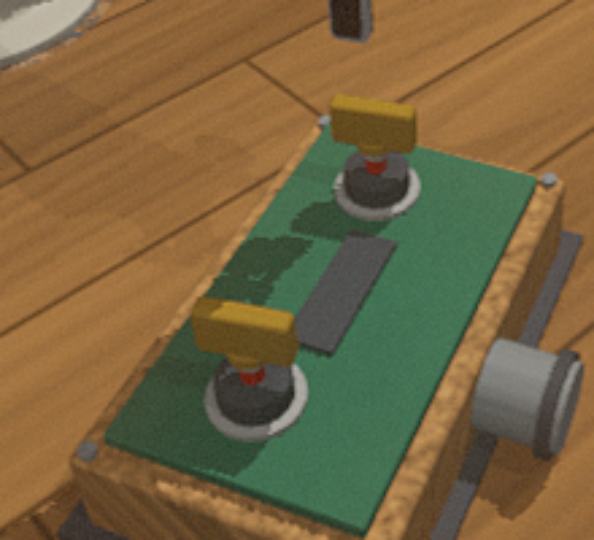

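Both bars now lie across the cover, at (373,125) and (245,330), with red showing on both stems. The screw I turned stays about 10.4 mm up, its bar at 32°, and the gripper is clear.

```bash
python3 -c "
from workcell import *
print(job_done())"
```

```text
the job is handed in; nothing more can be done
None
```

The undone screw is now pulled up and turned clockwise about 80°, close to its stop. It holds about 10 mm up on its thread after release. The other screw was not touched, and the job was handed in at about 8.7 s; the hand-in returned no verdict.

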